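Open the slide gate of the ball hopper

TASK

Two small hoppers of tumbling balls stand on the bench, each shut by a slide gate under its chute. Take the red pull and draw that gate straight out until it hits its end stop, so that its steel balls drop into the bowl below, then let go. Leave the hopper with the blue pull shut.

Things in the scene. Friction and masses are not known exactly. Their poses are not given: they have to be found in the camera images.
- red_pull (a point): Grip point of the RED pull: upright red plate 12 mm thick (x), 50 wide (y), 42 high, on the front end of the gate's flat steel blade (4 mm thick, 62 wide). Point: middle of thickness and width, 16 mm below the plate's top, 28 above the blade, 87 above the bench. z up; x from pull to hopper: the gate is drawn out along -x, roughly towards the robot. The point moves with the gate.
- red_hopper: Hopper of the red gate, fixed to the bench, aluminium cheeks, steel balls inside, glass bowl below. Origin under its middle, x away from the pull, z up. Base 110 x 92 mm, top 122 mm high and 76 long in x; when shut, the pull is centred 93 mm in front of the origin, 53 mm clear of the cheeks. A second one of the same make has a blue pull and white balls.
- red_gate (a joint): How far the red gate is drawn out, in m: 0 = shut, 0.070 = at its end stop (a rigid stop). It starts shut, 0 to 6 mm drawn. About 3 N moves it and it stays where it is left.
- blue_gate (a joint): The same for the gate with the blue pull, which must stay shut (it starts at 0 to 6 mm too).

How it is judged:
By the outcome, as a careful person would: the job done as asked, in the order asked, and still so for the second after the job is handed in, with the robot touching nothing.
It also fails if it takes over 24 s, if anything falls off the work surface, if the arm or the gripper's body presses on something with over 40 N, if the wrist force passes 120 N, or if a joint passes its speed limit or range.

ROBOT

A 6-joint arm with a two-finger parallel gripper is mounted at the origin on a cart in front of the work surface, level with it; the furniture and walls round the work are solid. World frame = base frame: x ahead of the robot, y to its left, z up, the work surface at z = 0. Lengths are in m, angles in rad, forces in N, time in s.
With the tool pointing down it reaches from about 0.375 to 0.9 m from the base axis. Payload 3.1 kg.
Tool frame: the origin (TCP) lies at the centre of the arm's flange, where the gripper is bolted on; the fingertips stand 173 mm ahead of it and the grasp point (between the pads) lies 155 mm ahead of it; z points along the fingers, y is the line along which they close (so a half turn about z gives the same grasp; the last joint's range is limited). The gripper opens to 85 mm and grips with 20 to 120 N. Pads are 22 mm wide; open, the fingers measure 114 mm over their backs; the gripper's body (76 mm by 85 mm) begins 54 mm behind the grasp point. The pads swing forward as they close: fully open they stand 13 mm farther back than shut.
Start: joints at [1.069, 0.527, 1.433, -0, 1.181, -0.178], TCP at [0.199, 0.593, 0.405] pointing down, gripper open.
Joint ranges: [-3.08, 3.08], [-0.75, 2.2], [0.22, 2.44], [-1.43, 4.57], [0, 2.65], [-2.85, 2.85]. Speed limits (rad/s): [2.79, 2.79, 3.14, 3.14, 3.14, 3.14].

INTERFACE

Orientations are given as a unit quaternion [x, y, z, w].
In Python, from station import r, get_image, order gives the robot as it stands.
- The arm moves only by the tool jog_arm, never from a script. Its argument "moves" is a list of rows, each a list of 7 numbers: the shift along the tool's x, y, z in m, then the turn, a rotation vector about the tool's x, y, z in rad, then the closure in counts, from 0 (fully open) to 255 (shut). A call has 1 to 10 rows; each row shifts and turns the commanded pose from where the row before left it, along the tool's axes as they then stand; what a row does not reach is not made up. A row lasts 1/12 s, in which the tool goes at most 41.7 mm and 7.16 degrees, less where a joint would pass 70% of its speed; a pose out of reach is approached as far as the arm can. A call with a gripper value outside its range is refused whole. The fingers move at their own pace and stop on an object; "grip_force" is the grip in N (left out, the last holds). Time passes only in rows, so rows that do not move let the fingers close. It gives the time, the measured TCP pose, the force, the opening and the grip force at its end, in the units of the state.
- r.get_obs(): the state, without advancing time (a new reading comes with each control period).
- get_image(name): name is "scene" or "top" or "wrist"; returns a dict with "frame" (384x512x3 uint8, blue, green, red), "fovy" (degrees; the focal length in pixels is half the picture's height over the tangent of half this angle, whatever the lens; pixels are square), "cx", "cy" (the principal point, pixels), "k1" (the pictures are not rectified: a ray, as slopes to the right and down, at radius r is drawn at 1 + k1 r^2 times it, then the intrinsics apply), "xyz" and "rotation" of the camera in the world; the wrist camera has in their place "T_tool_cam" (4x4, takes a point from camera to tool coordinates, whose origin is the TCP and whose axes are the flange's). Camera axes: x right, y down, z forward; pixel columns grow to the right and rows downward; lengths in m; the calibration is good to about 2 mm. A picture is of the moment at which its call begins: read the wrist's pose just before it. There is no depth.
- order.finish_job(): hands the job in; it is judged then, once.
The state is a dict: "t": time; "joints": joint angles; "dq": joint speeds; "effort": joint torques, N m; "tcp_pos": TCP position; "tool_rot": TCP orientation; "ft_force": force on the tool from outside, world axes, zero at the start; "moment": the same for the moment, N m; "gripper_width": finger opening in m; "finger_force": force on a finger pad.
Only numpy, scipy, OpenCV 4.12 (cv2) and the standard library are available. Lean on these libraries where they do the work, as an engineer would, in place of code of your own. Each camera call takes 0.05 s, during which the arm holds its last target. There are 200 camera calls.

## Working session

There is one attempt and no reset: what is moved stays moved. The work goes in short steps, Python scripts to look and compute and a tool call to move; the robot and the scene stay as the last step left them, time stands still between calls to the robot, and variables do not carry over. Pictures are saved under pics/ and viewed, at most 10 in all, crops included, and the job is handed in when it is done.

Besides the shell and the picture viewer there is one more tool, called after ">>>" as name([rows], argument=value, ...), one row to a line, values as JSON. jog_arm: Moves the arm, as the interface text tells. Its arguments: {"type":"object","properties":{"moves":{"type":"array","items":{"type":"array","items":{"type":"number"}}},"grip_force":{"type":"number"}},"required":["moves"]}

```bash
mkdir -p pics
cat > h.py <<'E'
import numpy as np, cv2
from scipy.spatial.transform import Rotation as R
from station import r, get_image, order
def cam(name):
    o=r.get_obs(); im=get_image(name)
    if name=="wrist":
        T=np.eye(4); T[:3,:3]=R.from_quat(o["tool_rot"]).as_matrix(); T[:3,3]=o["tcp_pos"]
        T=T@np.array(im["T_tool_cam"]); im["C"]=T[:3,3]; im["R"]=T[:3,:3]
    else:
        im["C"]=np.array(im["xyz"]); q=np.array(im["rotation"]); im["R"]=q if q.shape==(3,3) else R.from_quat(q).as_matrix()
    return im
def ray(im,u,v):
    f=im["frame"].shape[0]/2/np.tan(np.radians(im["fovy"])/2)
    K=np.array([[f,0,im["cx"]],[0,f,im["cy"]],[0,0,1]])
    p=cv2.undistortPoints(np.array([[[u,v]]],float),K,np.array([im["k1"],0,0,0.]))[0,0]
    d=im["R"]@np.array([p[0],p[1],1]); return d
def onz(im,u,v,z):
    d=ray(im,u,v); return im["C"]+d*(z-im["C"][2])/d[2]
def mask(im,c):
    h=cv2.cvtColor(im["frame"],cv2.COLOR_BGR2HSV)
    if c=="red": return cv2.inRange(h,(0,120,50),(8,255,255))|cv2.inRange(h,(172,120,50),(180,255,255))
    return cv2.inRange(h,(100,120,50),(125,255,255))
def blobs(im,c,amin=40):
    cs,_=cv2.findContours(mask(im,c),cv2.RETR_EXTERNAL,cv2.CHAIN_APPROX_NONE)
    return [x for x in cs if cv2.contourArea(x)>amin]
E
python3 - <<'E'
from h import *
ims=[]
for n in("scene","top"):
    im=cam(n); cv2.imwrite(f"pics/{n}.png",im["frame"])
    print(n,im["C"],im["R"].round(2).tolist(),im["fovy"])
    for c in("red","blue"):
        for b in blobs(im,c):
            (u,v),s,a=cv2.minAreaRect(b); print(c,cv2.contourArea(b),(u,v),s,a,onz(im,u,v,.1).round(3),[onz(im,*p,.103).round(3).tolist() for p in cv2.boxPoints(((u,v),s,a))])
o=r.get_obs();print(o)
E
```

```text
scene [0.13539374 0.1081819  0.74079914] [[-0.63, -0.57, 0.52], [-0.77, 0.48, -0.42], [-0.01, -0.67, -0.75]] 56.24127443511252
red 72.0 (356.3500061035156, 257.45001220703125) (18.024980545043945, 5.059643268585205) 18.43494987487793 [ 0.302 -0.305  0.1  ] [[0.315, -0.289, 0.103], [0.32, -0.3, 0.103], [0.288, -0.317, 0.103], [0.283, -0.305, 0.103]]
red 46.0 (421.9194641113281, 250.62440490722656) (2.8635644912719727, 26.680038452148438) 77.90524291992188 [ 0.221 -0.426  0.1  ] [[0.237, -0.398, 0.103], [0.208, -0.455, 0.103], [0.203, -0.449, 0.103], [0.232, -0.394, 0.103]]
red 192.5 (336.06182861328125, 201.63916015625) (16.042469024658203, 33.91256332397461) 66.03751373291016 [ 0.432 -0.386  0.1  ] [[0.46, -0.351, 0.103], [0.442, -0.441, 0.103], [0.401, -0.417, 0.103], [0.42, -0.331, 0.103]]
red 189.5 (302.6000061035156, 185.70001220703125) (11.62755298614502, 22.807893753051758) 63.43495178222656 [ 0.518 -0.362  0.1  ] [[0.537, -0.336, 0.103], [0.53, -0.399, 0.103], [0.497, -0.383, 0.103], [0.505, -0.322, 0.103]]
red 45.5 (27.200002670288086, 166.4000244140625) (2.683281421661377, 3
[... 6321 characters left out ...]
12, 0.103]]
{'t': 0.1, 'joints': array([ 1.06850669e+00,  5.28385809e-01,  1.43381696e+00,  1.20004162e-06,
        1.18143660e+00, -1.78461376e-01]), 'dq': array([-0.00068943, -0.00208533, -0.00245478,  0.00068944,  0.00131513,
       -0.00194044]), 'effort': array([-4.47111561e-04, -4.43307066e+01, -1.78586662e+01, -2.29974812e-04,
        3.85032239e-03, -2.97473065e-06]), 'tcp_pos': array([0.19866255, 0.5922403 , 0.40380978]), 'tool_rot': array([ 1.61207734e-01,  9.86919966e-01, -9.64458531e-04, -3.42160727e-04]), 'ft_force': array([-0.19573874,  0.04308841,  0.48862133]), 'moment': array([ 0.01700261,  0.01811966, -0.01421637]), 'finger_force': 0.0, 'gripper_width': 0.08532767647439625}
```

View pics/top.png

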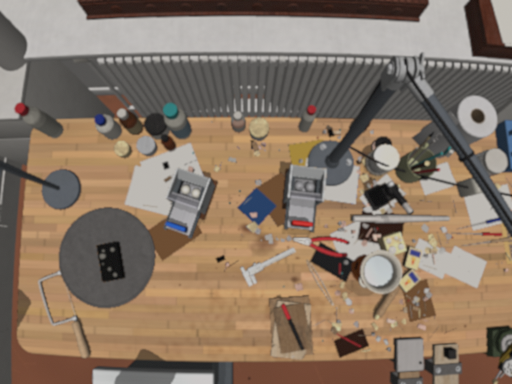

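View pics/scene.png

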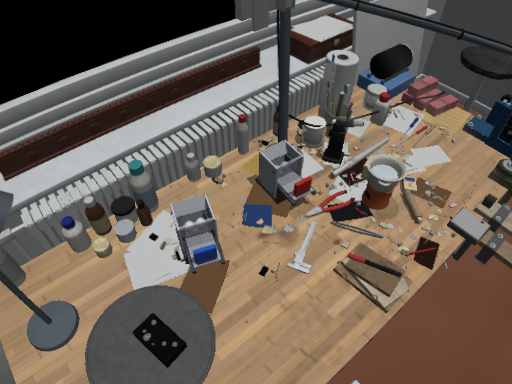

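The top view shows the red pull at about (302,223) and the blue pull at (176,226). A lamp pole stands behind the red hopper at (330,162), and another lamp is at the left at (60,190). The scene view confirms this, with the red pull at (303,186) and the blue pull at (205,253). Next I'll check where the left lamp is before the swing.

Run:
```python
from h import *
s=cam("scene");t=cam("top")
def tri(a,b):
    d1,d2=ray(s,*a),ray(t,*b);A=np.c_[d1,-d2];k=np.linalg.lstsq(A,t["C"]-s["C"],rcond=None)[0]
    p,q=s["C"]+k[0]*d1,t["C"]+k[1]*d2;return ((p+q)/2).round(3),np.linalg.norm(p-q).round(3)
print("left base",onz(t,60,190,.01),"scene",onz(s,52,325,.01))
for z in(.1,.2,.3,.4): print(z,"top",onz(t,2,165,z).round(2),"scene",onz(s,2,272,z).round(2),"shade",onz(s,5,200,z).round(2))
print("red pull",tri((302.6,185.7),(302,223.1)),"blue",tri((205.2,253.2),(175.8,226.1)))
print("pole base",onz(t,333,160,.03))
print("pole top/boom", [onz(t,405,68,z).round(2).tolist() for z in(.4,.5,.6)],[onz(t,505,215,z).round(2).tolist() for z in(.4,.5,.6)])
w=cam("wrist");cv2.imwrite("pics/w0.png",w["frame"])
```

```text
left base [0.62140624 0.26421375 0.01      ] scene [0.62117861 0.26787055 0.01      ]
0.1 top [0.67 0.38 0.1 ] scene [0.74 0.3  0.1 ] shade [0.95 0.24 0.1 ]
0.2 top [0.65 0.31 0.2 ] scene [0.65 0.27 0.2 ] shade [0.83 0.22 0.2 ]
0.3 top [0.63 0.23 0.3 ] scene [0.55 0.24 0.3 ] shade [0.7 0.2 0.3]
0.4 top [0.6  0.15 0.4 ] scene [0.46 0.21 0.4 ] shade [0.57 0.18 0.4 ]
red pull (array([ 0.532, -0.38 ,  0.076]), np.float64(0.002)) blue (array([ 0.523, -0.075,  0.08 ]), np.float64(0.001))
pole base [ 0.70008251 -0.47265639  0.03      ]
pole top/boom [[0.77, -0.51, 0.4], [0.72, -0.47, 0.5], [0.66, -0.42, 0.6]] [[0.52, -0.67, 0.4], [0.51, -0.59, 0.5], [0.51, -0.52, 0.6]]
```

View pics/w0.png

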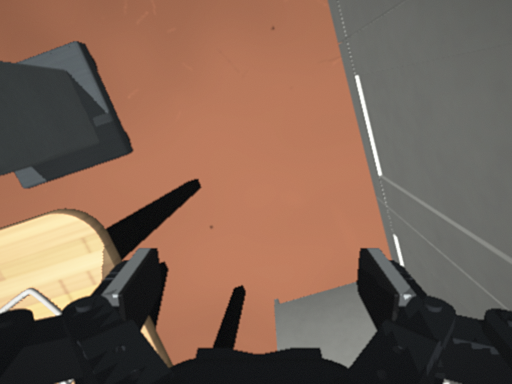

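The wrist view shows only the floor and the table edge, so the start area is clear. I'll retract, then tilt outward to check the left lamp.

>>> jog_arm([
  [0,-0.038,0,0,0,0,110],
  [0,-0.038,0,0,0,0,110],
  [0,-0.038,0,0,0,0,110],
  [0,-0.038,0,0,0,0,110],
  [0,-0.03,0,0,0,0,110],
  [0,0,0,-0.12,0,0,110],
  [0,0,0,-0.12,0,0,110],
  [0,0,0,-0.12,0,0,110],
  [0,0,0,-0.12,0,0,110],
  [0,0,0,-0.12,0,0,110],
])

```text
t: 1.08
tcp_pos: [0.1403, 0.4199, 0.4051]
tool_rot: [0.154, 0.946, 0.283, 0.045]
ft_force: [-1.6, 1.1, -0.2]
gripper_width: 0.0485
finger_force: 0.0
```

Run:
```python
from h import *
w=cam("wrist");cv2.imwrite("pics/w1.png",w["frame"]);print(w["C"],w["R"].round(2),np.array(w["T_tool_cam"]).round(3))
o=r.get_obs();print(o["tcp_pos"],o["joints"],o["gripper_width"],o["t"])
```

```text
[0.07783885 0.4582968  0.37949001] [[ 0.26  0.86  0.43]
 [ 0.79 -0.45  0.41]
 [ 0.55  0.23 -0.8 ]] [[ 0.    -0.96  -0.28   0.071]
 [ 1.     0.     0.001 -0.   ]
 [-0.001 -0.28   0.96   0.031]
 [ 0.     0.     0.     1.   ]]
[0.13995949 0.41945362 0.40458236] [ 0.94662758  0.22576721  2.04542384  0.50593556  0.35140159 -0.73304418] 0.04869000040655926 1.1333
```

View pics/w1.png

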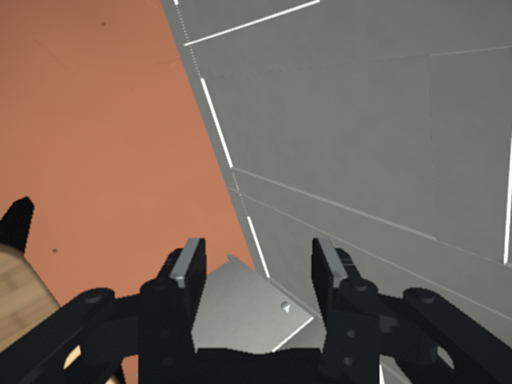

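Image right is the tool's +y, which currently faces the wall. I'll yaw about the vertical so the camera faces +x, towards the lamp.

>>> jog_arm([
  [0,0,0,0,-0.068,0.099,110],
  [0,0,0,0,-0.068,0.099,110],
  [0,0,0,0,-0.068,0.099,110],
  [0,0,0,0,-0.068,0.099,110],
  [0,0,0,0,-0.068,0.099,110],
  [0,0,0,0,-0.068,0.099,110],
  [0,0,0,0,-0.068,0.099,110],
  [0,0,0,0,-0.068,0.099,110],
  [0,0,0,-0.12,0,0,110],
  [0,0,0,-0.12,0,0,110],
])

```text
t: 1.97
tcp_pos: [0.1419, 0.4184, 0.4033]
tool_rot: [0.396, 0.856, 0.293, 0.154]
ft_force: [0.8, -0.5, 0.3]
gripper_width: 0.0485
finger_force: 0.0
```

Run:
```python
from h import *
w=cam("wrist");cv2.imwrite("pics/w2.png",w["frame"]);print(w["C"],w["R"].round(2))
o=r.get_obs();print(o["tcp_pos"],o["joints"],o["t"],R.from_quat(o["tool_rot"]).as_matrix().round(3))
```

```text
[0.11150585 0.48477548 0.37701074] [[ 0.59  0.47  0.66]
 [ 0.51 -0.84  0.15]
 [ 0.62  0.25 -0.74]]
[0.14179642 0.41797375 0.40295785] [ 1.06087403  0.24959302  2.04496896 -0.88532248  0.32790706  1.131546  ] 2.0167 [[-0.638  0.587  0.498]
 [ 0.769  0.514  0.38 ]
 [-0.033  0.625 -0.78 ]]
```

View pics/w2.png

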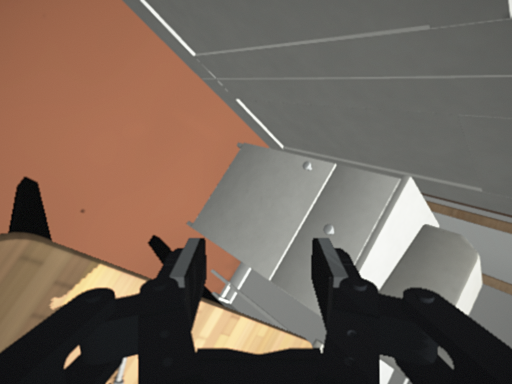

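No lamp boom is visible within the swing volume; only the wall, a cabinet and the bench edge show. I'll level the tool now and then swing at small radius.

>>> jog_arm([
  [0,0,0,0.11,0,0,110],
  [0,0,0,0.11,0,0,110],
  [0,0,0,0.11,0,0,110],
  [0,0,0,0.11,0,0,110],
  [0,0,0,0.11,0,0,110],
  [0,0,0,0.11,0,0,110],
  [0,0,0,0,0,0,110],
])

```text
t: 2.6
tcp_pos: [0.1439, 0.4182, 0.4032]
tool_rot: [0.427, 0.903, 0.029, 0.035]
ft_force: [0.2, 0.9, -0.4]
gripper_width: 0.0484
finger_force: 0.0
```

```bash
cat >> h.py <<'E'
def rows(pts,yaws):
    "tool-frame shift and rotvec from the present pose through waypoints, tool y at the given yaws, pointing down"
    o=r.get_obs();p=np.array(o["tcp_pos"]);M=R.from_quat(o["tool_rot"])
    print("t",o["t"],"p",p.round(4),"z",M.as_matrix()[:,2].round(3),"j",o["joints"].round(2),"F",o["ft_force"].round(1))
    for q,y in zip(pts,yaws):
        Y=np.array([np.cos(y),np.sin(y),0]);Z=np.array([0,0,-1.]);N=R.from_matrix(np.c_[np.cross(Y,Z),Y,Z])
        d=M.inv().apply(np.array(q)-p);v=(M.inv()*N).as_rotvec()
        print("shift",d.round(4),"turn",v.round(3),"rows>=",np.ceil(max(np.linalg.norm(d)/.04,np.linalg.norm(v)/.12)));p=np.array(q);M=N
E
python3 - <<'E'
from h import *
rows([(.14,.42,.40),(.30,.32,.40),(.42,.10,.40),(.45,-.15,.40),(.53,-.377,.38)],[.7,.4,.1,-.1,-.1])
E
```

```text
t 2.6 p [0.1439 0.4182 0.4032] z [ 0.088  0.023 -0.996] j [ 1.    0.28  1.89 -0.08  0.91  0.36] F [ 0.2  0.9 -0.4]
shift [ 0.0039 -0.0021  0.0029] turn [ 0.083  0.039 -0.013] rows>= 1.0
shift [-0.1796  0.058   0.    ] turn [0.  0.  0.3] rows>= 5.0
shift [-0.2494  0.0249  0.    ] turn [0.  0.  0.3] rows>= 7.0
shift [-0.2517  0.0049  0.    ] turn [0.  0.  0.2] rows>= 7.0
shift [-0.2179  0.1023  0.02  ] turn [0. 0. 0.] rows>= 7.0
```

>>> jog_arm([
  [0.004,-0.002,0.003,0.083,0.039,-0.013,110],
  [-0.036,0.012,0,0,0,0.06,110],
  [-0.036,0.012,0,0,0,0.06,110],
  [-0.036,0.012,0,0,0,0.06,110],
  [-0.036,0.011,0,0,0,0.06,110],
  [-0.036,0.011,0,0,0,0.06,110],
  [-0.036,0.005,0,0,0,0.05,110],
  [-0.036,0.004,0,0,0,0.05,110],
  [-0.036,0.003,0,0,0,0.05,110],
  [-0.036,0.003,0,0,0,0.05,110],
])

```text
t: 3.43
tcp_pos: [0.3467, 0.1682, 0.4]
tool_rot: [0.634, 0.774, 0.002, 0.002]
ft_force: [-0.0, -0.7, 0.0]
gripper_width: 0.0483
finger_force: 0.0
```

Run:
```python
from h import *
rows([(.45,-.15,.40),(.53,-.377,.38)],[-.1,-.1])
```

```text
t 3.4333 p [0.3467 0.1682 0.4   ] z [ 0.005  0.001 -1.   ] j [ 0.16  0.21  2.   -0.    0.92 -0.04] F [-0.  -0.7  0. ]
shift [-0.3323  0.0386  0.0004] turn [ 0.005 -0.     0.298] rows>= 9.0
shift [-0.2179  0.1023  0.02  ] turn [0. 0. 0.] rows>= 7.0
```

>>> jog_arm([
  [-0.036,0.005,0,0,0,0.033,110],
  [-0.036,0.005,0,0,0,0.033,110],
  [-0.036,0.005,0,0,0,0.033,110],
  [-0.036,0.005,0,0,0,0.033,110],
  [-0.036,0.005,0,0,0,0.033,110],
  [-0.036,0.005,0,0,0,0.033,110],
  [-0.036,0.004,0,0,0,0.033,110],
  [-0.036,0.003,0,0,0,0.033,110],
  [-0.03,0.002,0,0,0,0.033,110],
])

```text
t: 4.18
tcp_pos: [0.4073, -0.1455, 0.3998]
tool_rot: [0.741, 0.671, 0.001, 0.002]
ft_force: [-0.0, 0.0, -0.1]
gripper_width: 0.0489
finger_force: 0.0
```

>>> jog_arm([
  [-0.031,0.015,0.003,0,0,0,110],
  [-0.031,0.015,0.003,0,0,0,110],
  [-0.031,0.015,0.003,0,0,0,110],
  [-0.031,0.015,0.003,0,0,0,110],
  [-0.031,0.015,0.003,0,0,0,110],
  [-0.03,0.015,0.003,0,0,0,110],
  [-0.015,0.01,0.002,0,0,0,110],
  [0,0,0,0,0,0,110],
])

```text
t: 4.85
tcp_pos: [0.4886, -0.3556, 0.379]
tool_rot: [0.741, 0.671, 0.001, 0.003]
ft_force: [0.3, 0.2, -0.3]
gripper_width: 0.0489
finger_force: 0.0
```

Run:
```python
from h import *
rows([(.53,-.377,.38)],[-.1])
w=cam("wrist");cv2.imwrite("pics/w3.png",w["frame"])
for b in blobs(w,"red",80):
    q=cv2.minAreaRect(b);print(q,cv2.contourArea(b),[onz(w,*p,.103).round(4).tolist() for p in cv2.boxPoints(q)])
```

```text
t 4.85 p [ 0.4886 -0.3556  0.379 ] z [ 0.005 -0.004 -1.   ] j [-0.81  0.53  1.51  0.    1.09 -0.72] F [ 0.3  0.2 -0.3]
shift [-0.0172  0.0433 -0.0007] turn [0.005 0.003 0.001] rows>= 2.0
((57.099998474121094, 300.70001220703125), (6.324554920196533, 28.46049690246582), 18.434947967529297) 119.5 [[0.3039, -0.4453, 0.103], [0.3179, -0.4208, 0.103], [0.3223, -0.4232, 0.103], [0.3083, -0.4477, 0.103]]
((269.7380065917969, 254.95045471191406), (81.8945083618164, 14.588334083557129), 87.70938873291016) 611.0 [[0.4899, -0.3751, 0.103], [0.5013, -0.3758, 0.103], [0.4978, -0.449, 0.103], [0.4856, -0.4483, 0.103]]
((242.5796356201172, 253.22760009765625), (15.431114196777344, 81.81046295166016), 10.856413841247559) 728.5 [[0.4552, -0.4411, 0.103], [0.4761, -0.3714, 0.103], [0.4876, -0.375, 0.103], [0.4676, -0.4452, 0.103]]
((308.88153076171875, 203.86907958984375), (20.724111557006836, 67.76535034179688), 2.8624050617218018) 1165.5 [[0.5166, -0.3973, 0.103], [0.5228, -0.3424, 0.103], [0.5383, -0.3448, 0.103], [0.533, -0.3999, 0.103]]
((68.28781127929688, 176.32945251464844), (13.669076919555664, 46.487606048583984), 59.34933090209961) 558.5 [[0.331, -0.3332, 0.103], [0.3649, -0.3184, 0.103], [0.3678, -0.3276, 0.103], [0.3336, -0.3427, 0.103]]
```

View pics/w3.png

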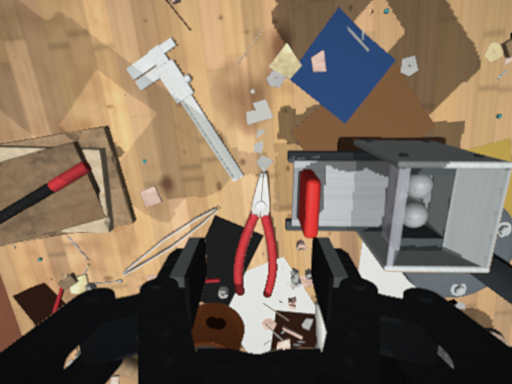

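The wrist view shows the red pull at (309,204) with the steel balls behind it at (415,200). Its centre is at about (0.530, -0.375), and its yaw of about -0.10 agrees with the other views. With the gripper 48 mm open, the fingers clear the cheeks.

Run:
```python
from h import *
rows([(.530,-.375,.379),(.530,-.375,.244)],[-.097,-.097])
```

```text
t 4.9 p [ 0.4877 -0.3533  0.3789] z [ 0.003 -0.    -1.   ] j [-0.81  0.53  1.52  0.    1.09 -0.72] F [-1.   0.8 -0.6]
shift [-0.0175  0.0442  0.0001] turn [ 0.003  0.    -0.001] rows>= 2.0
shift [0.    0.    0.135] turn [0. 0. 0.] rows>= 4.0
```

>>> jog_arm([
  [-0.009,0.022,0,0.003,0,0,110],
  [-0.008,0.022,0,0,0,0,110],
  [0,0,0.03,0,0,0,110],
  [0,0,0.03,0,0,0,110],
  [0,0,0,0,0,0,110],
  [0,0,0,0,0,0,110],
])

```text
t: 5.4
tcp_pos: [0.5288, -0.3709, 0.3182]
tool_rot: [0.74, 0.673, 0.0, -0.003]
ft_force: [0.2, 0.0, 0.7]
gripper_width: 0.0484
finger_force: 0.0
```

Run:
```python
from h import *
rows([(.530,-.375,.244)],[-.097])
w=cam("wrist");cv2.imwrite("pics/w4.png",w["frame"])
for b in blobs(w,"red",500):
    q=cv2.minAreaRect(b);print(q,[onz(w,*p,.103).round(4).tolist() for p in cv2.boxPoints(q)])
```

```text
t 5.4 p [ 0.5288 -0.3709  0.3182] z [-0.005  0.005 -1.   ] j [-0.78  0.66  1.45  0.    1.04 -0.69] F [0.2 0.  0.7]
shift [-0.0043  0.002   0.0742] turn [-0.005 -0.005  0.001] rows>= 2.0
((231.87579345703125, 276.40728759765625), (96.84757232666016, 17.99286651611328), 86.14319610595703) [[0.5041, -0.3729, 0.103], [0.5148, -0.3731, 0.103], [0.5115, -0.4402, 0.103], [0.4998, -0.44, 0.103]]
((264.5, 220.5), (19.0, 89.0), 0.0) [[0.5227, -0.3986, 0.103], [0.5282, -0.3428, 0.103], [0.5389, -0.3438, 0.103], [0.5343, -0.3997, 0.103]]
```

View pics/w4.png

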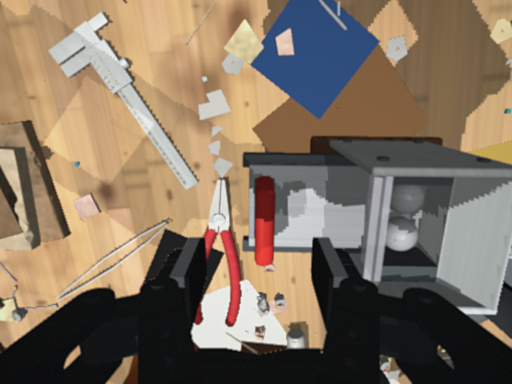

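The pull is at (264,220) in this view, which puts its centre at (0.531, -0.374), between the fingers. I'll descend and grip.

>>> jog_arm([
  [-0.003,0.002,0.024,-0.005,-0.005,0,110],
  [0,0,0.025,0,0,0,110],
  [0,0,0.015,0,0,0,110],
  [0,0,0.01,0,0,0,110],
  [0,0,0,0,0,0,110],
])

```text
t: 5.87
tcp_pos: [0.5312, -0.3757, 0.2454]
tool_rot: [0.74, 0.672, 0.0, 0.002]
ft_force: [-0.5, 0.1, -0.1]
gripper_width: 0.0487
finger_force: 0.0
```

>>> jog_arm([
  [0,0,0,0,0,0,255],
  [0,0,0,0,0,0,255],
  [0,0,0,0,0,0,255],
  [0,0,0,0,0,0,255],
  [0,0,0,0,0,0,255],
  [0,0,0,0,0,0,255],
], grip_force=40)

```text
t: 6.37
tcp_pos: [0.531, -0.3766, 0.2476]
tool_rot: [0.741, 0.672, -0.0, 0.003]
ft_force: [-4.1, -0.0, 6.6]
gripper_width: 0.0113
finger_force: 41.4
```

Run:
```python
from h import *
o=r.get_obs();p=o["tcp_pos"];M=R.from_quat(o["tool_rot"]).as_matrix();print(M.round(3),o["gripper_width"],o["finger_force"])
rows([p+np.array([-np.cos(.097),np.sin(.097),0])*.07],[-.097])
```

```text
[[ 0.097  0.995  0.004]
 [ 0.995 -0.097 -0.005]
 [-0.005  0.004 -1.   ]] 0.011259444011171441 41.437920928001404
t 6.3667 p [ 0.531  -0.3766  0.2476] z [ 0.004 -0.005 -1.   ] j [-0.79  0.75  1.48 -0.    0.9  -0.69] F [-4.1 -0.   6.6]
shift [-0.     -0.07   -0.0003] turn [ 0.004  0.005 -0.   ] rows>= 2.0
```

>>> jog_arm([
  [0,-0.004,0,0,0,0,255],
  [0,-0.008,0,0,0,0,255],
  [0,-0.008,0,0,0,0,255],
  [0,-0.008,0,0,0,0,255],
  [0,-0.008,0,0,0,0,255],
  [0,-0.008,0,0,0,0,255],
  [0,-0.008,0,0,0,0,255],
  [0,-0.004,0,0,0,0,255],
  [0,0,0,0,0,0,255],
])

```text
t: 7.12
tcp_pos: [0.4753, -0.3706, 0.2475]
tool_rot: [0.741, 0.672, 0.0, 0.004]
ft_force: [-0.9, 2.0, 11.1]
gripper_width: 0.0113
finger_force: 42.1
```

>>> jog_arm([
  [0,-0.003,0,0,0,0,255],
  [0,-0.003,0,0,0,0,255],
  [0,-0.002,0,0,0,0,255],
  [0,0,0,0,0,0,255],
])

```text
t: 7.45
tcp_pos: [0.468, -0.3697, 0.2475]
tool_rot: [0.741, 0.672, 0.001, 0.004]
ft_force: [1.3, 4.0, 9.8]
gripper_width: 0.0113
finger_force: 42.2
```

>>> jog_arm([
  [0,-0.002,0,0,0,0,255],
  [0,-0.002,0,0,0,0,255],
  [0,0,0,0,0,0,255],
])

```text
t: 7.7
tcp_pos: [0.4641, -0.3693, 0.2475]
tool_rot: [0.741, 0.672, 0.001, 0.005]
ft_force: [1.7, 2.9, 10.1]
gripper_width: 0.0112
finger_force: 42.3
```

>>> jog_arm([
  [0,-0.002,0,0,0,0,255],
  [0,-0.002,0,0,0,0,255],
  [0,0,0,0,0,0,255],
])

```text
t: 7.95
tcp_pos: [0.4605, -0.3689, 0.2475]
tool_rot: [0.741, 0.672, 0.001, 0.005]
ft_force: [3.5, 3.7, 10.9]
gripper_width: 0.0114
finger_force: 42.3
```

>>> jog_arm([
  [0,-0.002,0,0,0,0,255],
  [0,0,0,0,0,0,255],
])

```text
t: 8.12
tcp_pos: [0.4598, -0.3688, 0.2475]
tool_rot: [0.741, 0.671, 0.002, 0.007]
ft_force: [9.2, 4.7, 7.8]
gripper_width: 0.0116
finger_force: 42.6
```

>>> jog_arm([
  [0,-0.002,0,0,0,0,255],
  [0,0,0,0,0,0,255],
])

```text
t: 8.28
tcp_pos: [0.4592, -0.3686, 0.2475]
tool_rot: [0.741, 0.671, 0.003, 0.008]
ft_force: [15.2, 5.7, 4.5]
gripper_width: 0.0115
finger_force: 43.5
```

The end stop is reached: the arm no longer follows the command and the force is rising. I'll let go and rise.

>>> jog_arm([
  [0,0,0,0,0,0,110],
  [0,0,0,0,0,0,110],
  [0,0,0,0,0,0,110],
  [0,0,0,0,0,0,110],
  [0,0,0,0,0,0,110],
  [0,0,0,0,0,0,110],
])

```text
t: 8.78
tcp_pos: [0.4554, -0.3689, 0.2451]
tool_rot: [0.741, 0.672, 0.0, 0.003]
ft_force: [1.0, -0.2, 0.3]
gripper_width: 0.0489
finger_force: 0.0
```

>>> jog_arm([
  [0,0,-0.01,0,0,0,110],
  [0,0,-0.02,0,0,0,110],
  [0,0,-0.03,0,0,0,110],
  [0,0,-0.03,0,0,0,110],
  [0,0,-0.02,0,0,0,110],
  [0,0,0,0,0,0,110],
  [0,0,0,0,0,0,110],
])

```text
t: 9.37
tcp_pos: [0.4554, -0.3685, 0.3573]
tool_rot: [0.74, 0.672, -0.0, 0.005]
ft_force: [0.5, -0.2, 0.4]
gripper_width: 0.0488
finger_force: 0.0
```

Run:
```python
from h import *
rows([],[])
w=cam("wrist");cv2.imwrite("pics/w5.png",w["frame"])
for b in blobs(w,"red",500):
    q=cv2.minAreaRect(b);print(q,[onz(w,*p,.103).round(4).tolist() for p in cv2.boxPoints(q)])
cv2.imwrite("pics/s5.png",cv2.resize(cam("scene")["frame"][100:280,150:390],None,fx=3,fy=3))
```

```text
t 9.3667 p [ 0.4554 -0.3685  0.3573] z [ 0.006 -0.007 -1.   ] j [-0.87  0.53  1.58  0.    1.02 -0.77] F [ 0.5 -0.2  0.4]
((300.0, 255.5), (77.0, 14.0), 90.0) [[0.4803, -0.3852, 0.103], [0.4902, -0.3862, 0.103], [0.4867, -0.4491, 0.103], [0.476, -0.4481, 0.103]]
((270.0, 223.0), (138.0, 28.0), 90.0) [[0.4584, -0.3374, 0.103], [0.4772, -0.3392, 0.103], [0.4693, -0.4456, 0.103], [0.4479, -0.4435, 0.103]]
((88.55880737304688, 162.76470947265625), (15.60637092590332, 49.90608596801758), 59.03623962402344) [[0.3276, -0.335, 0.103], [0.36, -0.3206, 0.103], [0.3632, -0.33, 0.103], [0.3305, -0.3447, 0.103]]
```

View pics/w5.png

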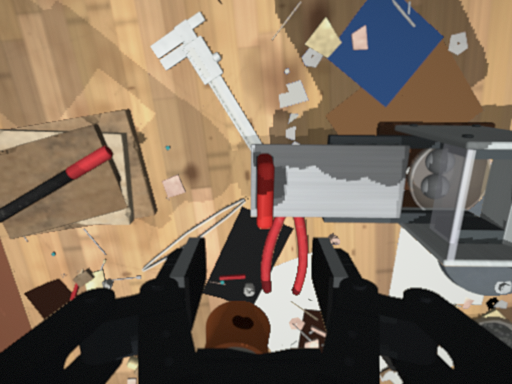

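View pics/s5.png

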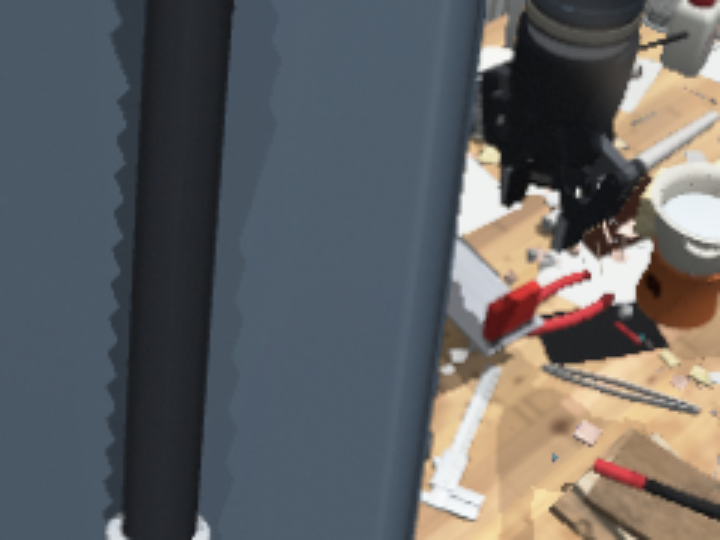

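The wrist view shows the gate fully drawn, with its pull at (265,190), and the steel balls in the bowl at (435,175). The gripper is clear above it, so I'm handing in.

```bash
python3 -c "
from station import order
print(order.finish_job())"
```

```text
the job is handed in; nothing more can be done
None
```

I drew the red gate out to its end stop and let go; its steel balls are in the bowl, the blue hopper was never touched, and the job was handed in at about 9.5 s of the 24 s allowed.

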